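Index the terminal plate three clicks and hold it

ROBOT

A 6-joint arm with a two-finger parallel gripper is mounted at the origin on the work surface. World frame = base frame: x ahead of the robot, y to its left, z up, the work surface at z = 0. Lengths are in m, angles in rad, forces in N, time in s.
With the tool pointing down it reaches from about 0.225 to 0.875 m from the base axis. Payload 3.4 kg.
Tool frame: the origin (TCP) lies between the finger pads, 19 mm behind the fingertips; this is the grasp point; z points along the fingers, y is the line along which they close (so a half turn about z gives the same grasp; the last joint's range is limited). The gripper opens to 85 mm and grips with 20 to 120 N. Pads are 22 mm wide; open, the fingers measure 114 mm over their backs; the gripper's body (76 mm by 85 mm) begins 54 mm behind the grasp point. The pads swing forward as they close: fully open they stand 13 mm farther back than shut.
Start: joints at [-1.389, 0.276, 1.505, -0, 1.361, -0.121], TCP at [0.171, -0.549, 0.25] pointing down, gripper open.
Joint ranges: [-2.89, 2.89], [-0.75, 2.08], [0.22, 2.7], [-1.18, 4.32], [0.11, 2.71], [-2.7, 2.7]. Speed limits (rad/s): [2.57, 2.57, 3.14, 3.14, 3.14, 3.14].

INTERFACE

Orientations are given as a unit quaternion [w, x, y, z].
In Python, from rig import manip gives the robot as it stands.
- The arm moves only by the shell command python3 -m handwheel 'ROWS' [FORCE]. ROWS is JSON, a list of rows, each an object with "translation": the shift along the tool's x, y, z in m, a list of three; "angular": the turn, a rotation vector about the tool's x, y, z in degrees, a list of three; "hand": the closure, from 0 (fully open) to 1 (shut). A call has 1 to 10 rows; each row shifts and turns the commanded pose from where the row before left it, along the tool's axes as they then stand; what a row does not reach is not made up. A row lasts 1/12 s, in which the tool goes at most 41.7 mm and 7.16 degrees, less where a joint would pass 70% of its speed; a pose out of reach is approached as far as the arm can. A call with a gripper value outside its range is refused whole. The fingers move at their own pace and stop on an object; FORCE is the grip in N (left out, the last holds). Time passes only in rows, so rows that do not move let the fingers close. It gives the time, the measured TCP pose, the force, the opening and the grip force at its end, in the units of the state.
- manip.get_state(): the state, without advancing time (a new reading comes with each control period).
- manip.get_image(name): name is "side" or "top" or "wrist"; returns the picture (384x512x3 uint8, red, green, blue); there is no depth.
- manip.camera_info(name): a dict with "camera_matrix" (3x3 intrinsics, pixels), "eye" and "orientation" of the camera in the world; the wrist camera has in their place "tool_from_camera" (4x4, takes a point from camera to tool coordinates, whose origin is the TCP and whose axes are the flange's). Camera axes: x right, y down, z forward; pixel columns grow to the right and rows downward; lengths in m; the calibration is good to about 2 mm. A picture is of the moment at which its call begins: read the wrist's pose just before it. camera_info takes no time and is no camera call.
- manip.sign_off(): hands the job in; it is judged then, once.
The state is a dict: "clock": time; "qpos": joint angles; "qd": joint speeds; "effort": joint torques, N m; "position": TCP position; "ee_rot": TCP orientation; "contact_force": force on the tool from outside, world axes, zero at the start; "moment": the same for the moment, N m; "width": finger opening in m; "gripper_force": force on a finger pad.
Only numpy, scipy, OpenCV 4.12 (cv2) and the standard library are available. Lean on these libraries where they do the work, as an engineer would, in place of code of your own. Each camera call takes 0.05 s, during which the arm holds its last target. There are 200 camera calls.

TASK

On the soldering bench stands a rotary indexing plate with a bar knob in its middle, and beside it a small head whose pivot lever keeps a hold-down foot on the plate. First push the lever's black end pad down as far as it goes, so that the foot lifts off the plate and stays up; only then grip the bar knob and turn the plate clockwise (seen from above), counting the clicks, to the third stop and never on towards a fourth. Finish while still gripping the knob, holding the plate still on that third stop, and leave the spool, the soldering-tip stand and the spray can where they are.

Things in the scene. Friction and masses are not known exactly. Their poses are not given: they have to be found in the camera images.
- indexer: fixed rotary indexing plate on a round steel base (196 mm across), origin under its centre on the bench, on the plate's axis. The aluminium plate is 160 mm across, top face 45 mm above the bench, with a ring of 15 brass terminals up to 53 mm above the bench, 55 mm from the axis, and a 40 mm wide hub under the knob
- head: fixed head beside the plate. Origin on the plate's axis at the bench; its y axis points from there to the head's steel column, 125 mm out. The column carries a grey fork (top 84 mm above the bench) with a level pivot pin for the lever, 75 mm above the bench. Head, lever and foot stay outside 65 mm from the plate's axis
- lever_pad (a point): centre of the top face of the lever's black end pad (22 mm wide, 26 mm long, 8 mm thick), 65 mm from the pivot pin on the side away from the plate; nothing over or under it but the bench. It starts about 95 mm above the bench and is about 63 mm above it when fully down. Its y axis points outward from the plate, its x axis is parallel to the pin
- lever (a joint): angle of the pivot lever in rad: 0 = pad up and foot resting on the plate, grows as the pad is pushed down, 0.5 = pad fully down on its end stop and foot about 24 mm clear of the plate. It turns stiffly (about 2 to 3 N at the pad) and stays where it is left
- lever_foot (a point): underside of the lever's small rubber-tipped foot (14 mm across), on the plate side of the pin, 75 mm from the plate's axis; lifted, the top of the foot's arm is up to 105 mm above the bench
- knob_grip (a point): point to grip in the black plastic bar knob, on the plate's axis, 73 mm above the bench. The knob stands upright in the middle of the plate and turns with it: 50 mm long (this point's x axis), 13 mm wide (its y axis), 30 mm high, underside 55 mm and top 85 mm above the bench; z up
- dial (a joint): angle of plate and knob in rad about the vertical, growing clockwise seen from above: 0 = home stop, where it starts and beyond which it does not turn back. Click stops every 24 degrees (0.419 rad): 0.419 first, 0.838 second, 1.257 third, further ones follow. Between stops it resists with up to about 0.13 Nm, then springs on into the next; left alone it settles within 0.02 rad of a stop
- spool: bystander: solder spool standing on end, 62 mm across, 54 mm high, origin under its centre
- tip_stand: bystander: blue stand for soldering tips, 75 mm by 110 mm, about 85 mm high, origin under its centre
- spray_can: bystander: white spray can, 52 mm across, 150 mm high, origin under its centre
Things that resemble listed ones, but are neither listed nor needed, are in the scene too. Leave any turquoise look-alike of the head alone.

How it is judged:
On the way, in this order (a step that is already met when the one before it is completed fails the run):
1. the lever's pad is pushed fully down, the foot is lifted (value of joint lever above 0.42 rad), for 0.2 s.
2. the plate is turned clockwise to its third stop, the knob gripped (value of joint dial between 1.137 and 1.377 rad and contact force between the fingers and indexer above 2 N), for 0.3 s.
At the end, for the whole second after the job is handed in: Through the last second the plate is still (under 0.1 rad/s) within 0.12 rad of its third stop (1.257 rad), the fingers hold the indexing plate's knob with more than 2 N, the TCP within 25 mm of the knob's grip point, and the lever is still down (over 0.42 rad) with the foot lifted (all of step 2 and velocity of joint dial between -0.1 and 0.1 rad/s and distance between the grasp point and knob_grip below 0.025 m and value of joint lever above 0.42 rad); the arm keeps its last pose, push and grip.
It fails at once if the plate was turned while the foot was still down (value of joint dial above 0.21 rad and value of joint lever below 0.36 rad).
It fails at once if the plate was turned past the third stop, towards a fourth (value of joint dial above 1.5 rad).
It fails at once if the spool was disturbed (distance of spool from where it was at the start of the episode above 0.02 m or angle between spool's own z axis and vertical above 0.3 rad).
It fails at once if the tip stand was disturbed (distance of tip_stand from where it was at the start of the episode above 0.02 m).
It fails at once if the spray can was disturbed (distance of spray_can from where it was at the start of the episode above 0.02 m or angle between spray_can's own z axis and vertical above 0.3 rad).
It also fails if it takes over 48 s, if anything falls off the work surface, if the arm or the gripper's body presses on something with over 40 N, if the wrist force passes 120 N, or if a joint passes its speed limit or range.

## Working session

There is one attempt and no reset: what is moved stays moved. The work goes in short steps, Python scripts to look and compute and a shell command to move; the robot and the scene stay as the last step left them, time stands still between calls to the robot, and variables do not carry over. Pictures are saved under pics/ and viewed, at most 10 in all, crops included, and the job is handed in when it is done.

```bash
mkdir -p pics
cat > h.py <<'E'
import numpy as np, cv2
from rig import manip
from scipy.spatial.transform import Rotation as R
def rot(q): return R.from_quat([q[1],q[2],q[3],q[0]])
def cam(n):
    i=manip.camera_info(n); K=np.array(i['camera_matrix'])
    if n=='wrist':
        s=manip.get_state(); T=np.array(i['tool_from_camera']); r=rot(s['ee_rot']).as_matrix()
        return K, r@T[:3,3]+np.array(s['position']), r@T[:3,:3]
    o=np.array(i['orientation'],float)
    return K,np.array(i['eye']),(o if o.shape==(3,3) else rot(o).as_matrix())
def at_z(c,u,v,z):
    K,e,r=c; d=r@np.linalg.solve(K,[u,v,1]); return e+d*(z-e[2])/d[2]
def proj(c,p):
    K,e,r=c; q=K@(r.T@(np.array(p)-e)); return q[:2]/q[2]
E
python3 - <<'E'
from h import *
s=manip.get_state(); print(s)
for n in ['top','side','wrist']:
    print(n,[x.round(3).tolist() for x in cam(n)])
    im=manip.get_image(n); np.save(f'pics/{n}.npy',im)
a=np.load('pics/top.npy'); cv2.imwrite('pics/top.png',cv2.resize(a[:,:,::-1],(800,600),interpolation=cv2.INTER_CUBIC))
a=np.load('pics/side.npy'); cv2.imwrite('pics/side.png',cv2.resize(a[:,:,::-1],(800,600),interpolation=cv2.INTER_CUBIC))
E
```

```text
{'clock': 0.0, 'qpos': array([-1.38902282e+00,  2.76616133e-01,  1.50614371e+00, -2.01576961e-05,
        1.36070139e+00, -1.20969924e-01]), 'qd': array([ 0.00057539,  0.00050916, -0.00092213,  0.00031482, -0.00114871,
        0.00045007]), 'effort': array([-1.46032658e-04, -4.16784525e+01, -2.45802659e+01,  1.89800039e-05,
        1.09026051e-02,  3.28765111e-05]), 'position': array([ 0.17134448, -0.54835457,  0.24912341]), 'ee_rot': array([-9.33560569e-04,  9.88564411e-01,  1.50796326e-01, -3.82504758e-05]), 'contact_force': array([-0.39539874,  0.06462492, -0.20571824]), 'moment': array([ 0.02823115,  0.02186511, -0.0035224 ]), 'gripper_force': 0.0, 'width': 0.08518251644856704}
top [[[497.391, 0.0, 251.786], [0.0, 497.391, 189.02], [0.0, 0.0, 1.0]], [0.376, -0.049, 1.605], [[-0.012, -0.993, 0.118], [-1.0, 0.014, 0.022], [-0.023, -0.118, -0.993]]]
side [[[362.2, 0.0, 256.191], [0.0, 362.2, 186.429], [0.0, 0.0, 1.0]], [0.487, 0.899, 0.656], [[-0.998, -0.05, 0.047], [-0.066, 0.509, -0.858], [0.019, -0.859, -0.511]]]
wrist [[[266.304, 0.0, 255.276], [0.0, 266.304, 190.014], [0.0, 0.0, 1.0]], [0.238, -0.528, 0.373], [[0.298, -0.918, -0.262], [-0.955, -0.287, -0.08], [-0.002, 0.274, -0.962]]]
```

View pics/top.png

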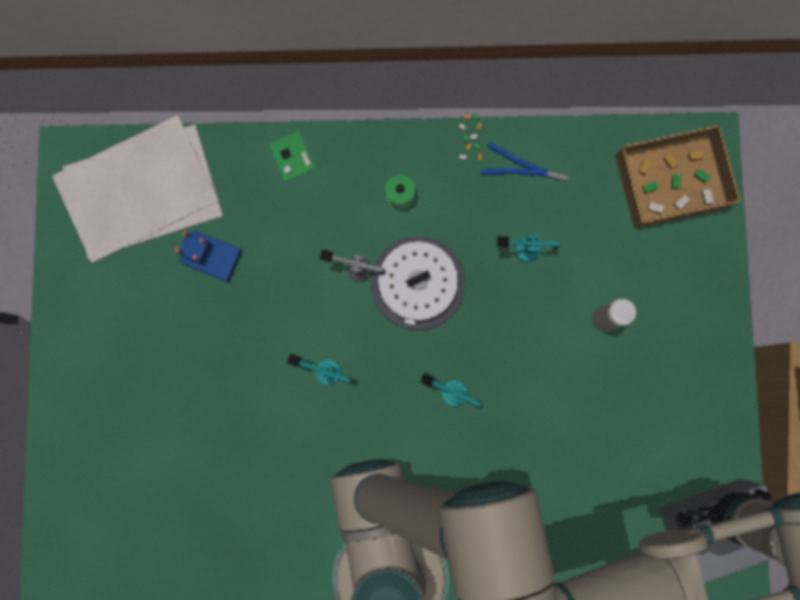

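View pics/side.png

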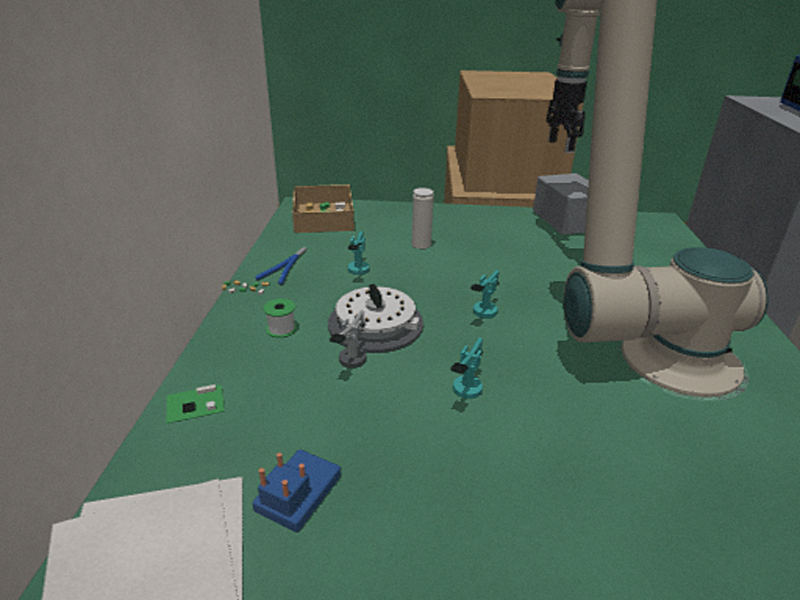

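In the top picture (800 px scale), the candidates for the head are the grey head at the plate (column 358,267, pad 326,256) and the turquoise ones at (528,246), (327,373) and (453,393). I choose the grey one, which touches the plate at (418,282). The knob bar is at (419,279), the spool at (400,190), the can at (620,312) and the tip stand at (210,255). I'll check this in one crop.

Run:
```python
from h import *
a=np.load('pics/top.npy')[140:220,195:305]
cv2.imwrite('pics/crop.png',cv2.resize(a[:,:,::-1],(770,560),interpolation=cv2.INTER_CUBIC))
```

```text
(no output)
```

View pics/crop.png

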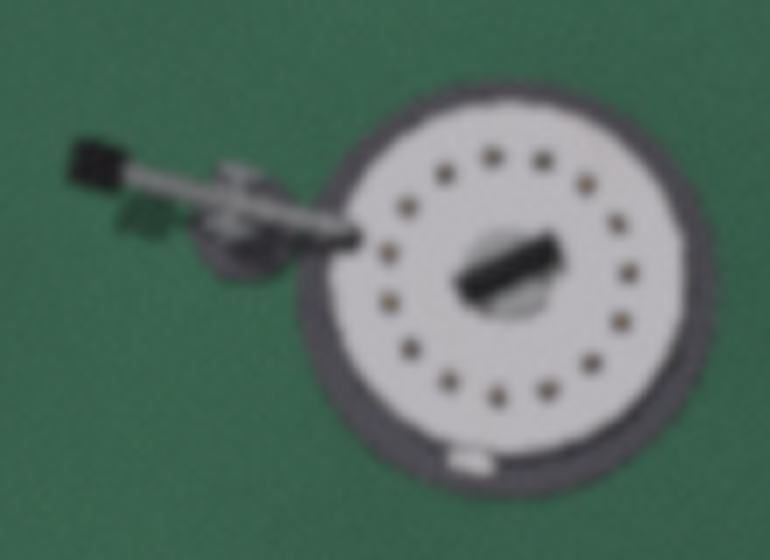

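The crop (7x) shows the grey head with its black pad at (98,164) and the arm end at (355,237). The plate is centred at (507,277), and the knob's top runs from (462,288) to (560,250).

Run:
```python
from h import *
c=cam('top'); f=lambda u,v,z: at_z(c,195+(u+.5)/7-.5,140+(v+.5)/7-.5,z)
P=f(507,277,.045);Kc=f(511,269,.085);k1=f(462,288,.085);k2=f(560,250,.085);L=f(98,164,.095);B=f(507,290,.02)
print('plate',P,'knob',Kc,'len',np.linalg.norm(k2-k1),'bar deg',np.degrees(np.arctan2(*(k2-k1)[1::-1])))
print('plate diam',np.linalg.norm(f(330,277,.045)-f(685,277,.045)), 'base',B)
d=(L-P)[:2];print('pad',L,np.linalg.norm(d),'dir',np.degrees(np.arctan2(d[1],d[0])))
s=manip.get_state();print(rot(s['ee_rot']).as_matrix().round(3), 'yaw y-axis',np.degrees(np.arctan2(*rot(s['ee_rot']).as_matrix()[1::-1,1])))
for n,z,u,v in [('spool',.054,400,188),('can',.15,622,311)]: print(n,at_z(c,u*.64,v*.64,z))
```

```text
plate [ 0.59222598 -0.06361038  0.045     ] knob [ 0.59021123 -0.06505416  0.085     ] len 0.046370104835032636 bar deg -69.46287778023678
plate diam 0.16045680776330476 base [ 0.58966754 -0.0637516   0.02      ]
pad [0.63820194 0.11620498 0.095     ] 0.1855999842043466 dir 75.65764137361015
[[ 0.955  0.298 -0.   ]
 [ 0.298 -0.955  0.001]
 [ 0.    -0.001 -1.   ]] yaw y-axis -72.65004997051386
spool [ 0.78109667 -0.03128831  0.054     ]
can [ 0.51336833 -0.44435248  0.15      ]
```

```bash
python3 -m handwheel '[{"translation":[0.027,-0.021,0],"angular":[0,0,0],"hand":1},{"translation":[0.027,-0.021,0],"angular":[0,0,0],"hand":1},{"translation":[0.027,-0.021,0],"angular":[0,0,0],"hand":1},{"translation":[0.027,-0.021,0],"angular":[0,0,0],"hand":1},{"translation":[0.027,-0.021,0],"angular":[0,0,0],"hand":1},{"translation":[0.027,-0.021,0],"angular":[0,0,0],"hand":1},{"translation":[0.027,-0.021,0],"angular":[0,0,0],"hand":1},{"translation":[0.027,-0.021,0],"angular":[0,0,0],"hand":1},{"translation":[0.027,-0.021,0],"angular":[0,0,0],"hand":1},{"translation":[0.027,-0.021,0],"angular":[0,0,0],"hand":1}]' 40
python3 -m handwheel '[{"translation":[0.027,-0.021,0],"angular":[0,0,0],"hand":1},{"translation":[0.027,-0.021,0],"angular":[0,0,0],"hand":1},{"translation":[0.027,-0.021,0],"angular":[0,0,0],"hand":1},{"translation":[0.027,-0.021,0],"angular":[0,0,0],"hand":1},{"translation":[0.027,-0.021,0],"angular":[0,0,0],"hand":1},{"translation":[0.027,-0.021,0],"angular":[0,0,0],"hand":1},{"translation":[0.027,-0.021,0],"angular":[0,0,0],"hand":1},{"translation":[0.027,-0.021,0],"angular":[0,0,0],"hand":1},{"translation":[0.027,-0.021,0],"angular":[0,0,0],"hand":1},{"translation":[0.027,-0.021,0],"angular":[0,0,0],"hand":1}]'
python3 -m handwheel '[{"translation":[0.027,-0.020,0],"angular":[0,0,-7],"hand":1},{"translation":[0,0,0],"angular":[0,0,-7],"hand":1},{"translation":[0,0,0],"angular":[0,0,-7],"hand":1},{"translation":[0,0,0],"angular":[0,0,-7],"hand":1},{"translation":[0,0,0],"angular":[0,0,-7],"hand":1},{"translation":[0,0,0],"angular":[0,0,-7],"hand":1},{"translation":[0,0,0],"angular":[0,0,-7],"hand":1},{"translation":[0,0,0],"angular":[0,0,-7],"hand":1},{"translation":[0,0,0],"angular":[0,0,-7],"hand":1},{"translation":[0,0,0],"angular":[0,0,-7],"hand":1}]'
python3 - <<'E'
from h import *
c=cam('wrist'); s=manip.get_state(); m=rot(s['ee_rot']).as_matrix()
print(m.round(3),s['position'],s['qpos'])
for p in ([.638,.117,.095],[.591,-.064,.073]): print('pix',proj(c,p)*1.5625,'tool delta',m.T@(np.array(p)-s['position']))
cv2.imwrite('pics/w1.png',cv2.resize(manip.get_image('wrist')[:,:,::-1],(800,600)))
E
```

```text
clock: 0.98
position: [0.3671, -0.2663, 0.2499]
ee_rot: [-0.0, 0.989, 0.151, -0.0]
contact_force: [1.1, -0.2, 0.1]
width: 0.0003
gripper_force: 0.0
clock: 1.82
position: [0.5621, 0.0147, 0.2497]
ee_rot: [0.0, 0.989, 0.151, -0.0]
contact_force: [0.3, -1.1, -0.6]
width: -0.0
gripper_force: 0.0
clock: 2.65
position: [0.5812, 0.0402, 0.2496]
ee_rot: [-0.0, 0.721, 0.693, -0.0]
contact_force: [0.2, -0.0, -0.0]
width: -0.0
gripper_force: 0.0
[[ 0.04   0.999 -0.001]
 [ 0.999 -0.04  -0.   ]
 [-0.    -0.001 -1.   ]] [0.58121554 0.04019749 0.24959022] [-5.03056729e-02  2.88023235e-01  1.48855678e+00 -8.05025941e-05
  1.36583824e+00 -1.00991320e-02]
pix [482.72237416 163.44629648] tool delta [0.07903294 0.05378046 0.15454026]
pix [416.02028784 401.56270921] tool delta [-0.10370777  0.01410906  0.17658593]
```

View pics/w1.png

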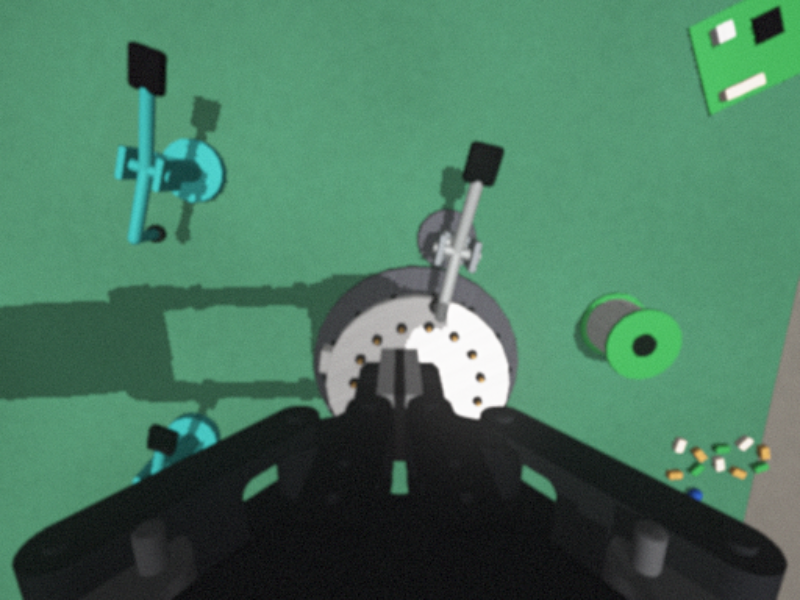

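The wrist picture shows the pad at (483,164), as predicted (483,163). Next I go above it and then push.

```bash
python3 -m handwheel '[{"translation":[0.027,0.018,0],"angular":[0,0,0],"hand":1},{"translation":[0.027,0.018,0.005],"angular":[0,0,0],"hand":1},{"translation":[0.027,0.018,0.020],"angular":[0,0,0],"hand":1},{"translation":[0,0,0.03],"angular":[0,0,0],"hand":1},{"translation":[0,0,0.03],"angular":[0,0,0],"hand":1},{"translation":[0,0,0.025],"angular":[0,0,0],"hand":1},{"translation":[0,0,0.015],"angular":[0,0,0],"hand":1},{"translation":[0,0,0],"angular":[0,0,0],"hand":1},{"translation":[0,0,0],"angular":[0,0,0],"hand":1}]'
python3 -m handwheel '[{"translation":[0,0,0.008],"angular":[0,0,0],"hand":1},{"translation":[0,0,0.008],"angular":[0,0,0],"hand":1},{"translation":[0,0,0.005],"angular":[0,0,0],"hand":1},{"translation":[0,0,0.005],"angular":[0,0,0],"hand":1},{"translation":[0,0,0],"angular":[0,0,0],"hand":1}]'
```

```text
clock: 3.45
position: [0.6386, 0.1185, 0.124]
ee_rot: [-0.001, 0.724, 0.69, -0.001]
contact_force: [-0.0, -0.2, 0.5]
width: -0.0001
gripper_force: 0.0
clock: 3.87
position: [0.6392, 0.1185, 0.0986]
ee_rot: [0.0, 0.723, 0.691, -0.0]
contact_force: [0.0, -0.0, 0.3]
width: 0.0002
gripper_force: 0.0
```

Fz is only 0.3 N where I expected 2–3 N, so I'll look.

Run:
```python
from h import *
c=cam('side'); u,v=proj(c,[.638,.117,.09]).astype(int); print(u,v)
a=manip.get_image('side')[v-50:v+40,u-70:u+50]
b=manip.get_image('wrist')
cv2.imwrite('pics/s2.png',np.hstack([cv2.resize(a[:,:,::-1],(400,300),interpolation=cv2.INTER_CUBIC),cv2.resize(b[:,:,::-1],(400,300))]))
```

```text
214 216
```

View pics/s2.png

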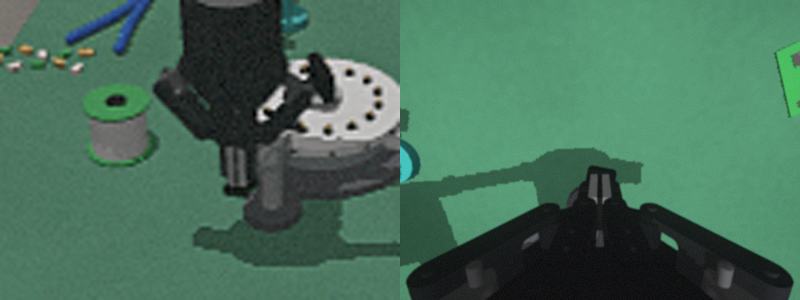

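The side crop shows the fingertips on the black pad at (235,188), so contact is plausible. I continue down in small steps.

```bash
python3 -m handwheel '[{"translation":[0,0,0.004],"angular":[0,0,0],"hand":1},{"translation":[0,0,0.004],"angular":[0,0,0],"hand":1}]'
python3 -m handwheel '[{"translation":[0,0,0.004],"angular":[0,0,0],"hand":1},{"translation":[0,0,0.003],"angular":[0,0,0],"hand":1}]'
```

```text
clock: 4.13
position: [0.6389, 0.1185, 0.0913]
ee_rot: [0.0, 0.723, 0.691, -0.0]
contact_force: [-1.3, -0.0, 2.3]
width: 0.0002
gripper_force: 1.6
clock: 4.3
position: [0.6389, 0.1181, 0.0837]
ee_rot: [0.0, 0.723, 0.691, -0.001]
contact_force: [-1.8, -2.1, 14.8]
width: -0.0
gripper_force: 7.8
```

```bash
python3 -m handwheel '[{"translation":[0,0,0.001],"angular":[0,0,0],"hand":1},{"translation":[0,0,0],"angular":[0,0,0],"hand":1},{"translation":[0,0,0],"angular":[0,0,0],"hand":1},{"translation":[0,0,0],"angular":[0,0,0],"hand":1}]'
```

```text
clock: 4.63
position: [0.639, 0.1181, 0.0839]
ee_rot: [0.0, 0.723, 0.691, -0.0]
contact_force: [-2.6, -1.6, 7.7]
width: 0.0001
gripper_force: 3.9
```

```bash
python3 -m handwheel '[{"translation":[0,0,0.002],"angular":[0,0,0],"hand":1},{"translation":[0,0,0],"angular":[0,0,0],"hand":1},{"translation":[0,0,0],"angular":[0,0,0],"hand":1},{"translation":[0,0,0],"angular":[0,0,0],"hand":1}]'
```

```text
clock: 4.97
position: [0.639, 0.1181, 0.0836]
ee_rot: [0.001, 0.723, 0.691, -0.0]
contact_force: [-5.2, -2.1, 17.1]
width: 0.0001
gripper_force: 7.6
```

Hard stop at tip height 65 mm, so the lever is fully down. I go up, over to the knob, open the fingers and look.

```bash
python3 -m handwheel '[{"translation":[0,0,-0.025],"angular":[0,0,0],"hand":1},{"translation":[0,0,-0.035],"angular":[0,0,0],"hand":1},{"translation":[0,0,-0.035],"angular":[0,0,0],"hand":1},{"translation":[0,0,-0.035],"angular":[0,0,0],"hand":0},{"translation":[-0.036,-0.008,-0.030],"angular":[0,0,0],"hand":0},{"translation":[-0.036,-0.008,0],"angular":[0,0,0],"hand":0},{"translation":[-0.036,-0.008,0],"angular":[0,0,0],"hand":0},{"translation":[0,0,0],"angular":[0,0,0],"hand":0}]'
python3 - <<'E'
from h import *
c=cam('wrist'); s=manip.get_state(); m=rot(s['ee_rot']).as_matrix()
print(m.round(3),s['position'])
print(proj(c,[.591,-.064,.085])*1.5625, proj(c,[.640,.120,.063])*1.5625,proj(c,[.640,.120,.095])*1.5625)
w=manip.get_image('wrist');np.save('pics/w3.npy',w)
cv2.imwrite('pics/w3.png',cv2.resize(w[:,:,::-1],(800,600),interpolation=cv2.INTER_CUBIC))
E
```

```text
clock: 5.63
position: [0.6099, 0.0104, 0.2375]
ee_rot: [0.001, 0.725, 0.689, -0.002]
contact_force: [0.1, 0.5, 0.3]
width: 0.0608
gripper_force: 0.0
[[ 0.051  0.999 -0.001]
 [ 0.999 -0.051 -0.005]
 [-0.005 -0.    -1.   ]] [0.60993065 0.01043939 0.23749268]
[378.01194466 382.77696601] [435.59339415 112.50075346] [440.14907532 104.45588439]
```

View pics/w3.png

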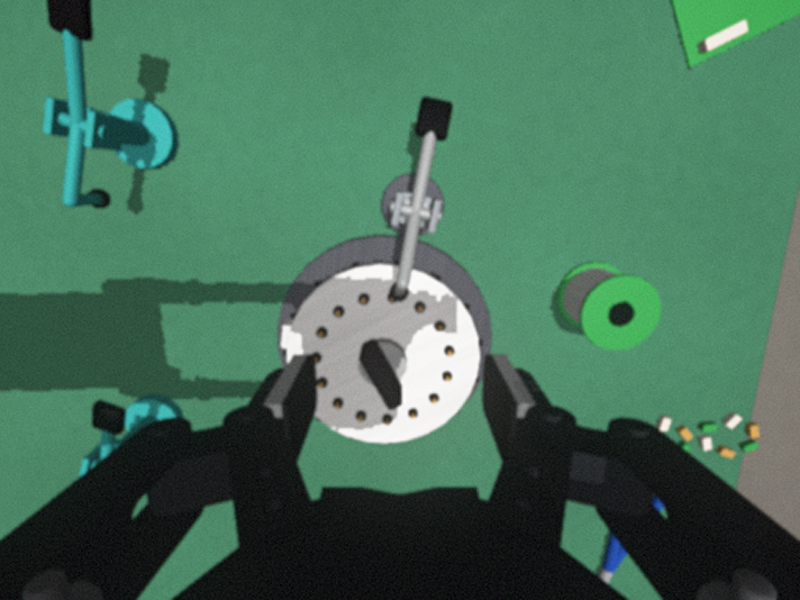

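The pad is at (434,119), consistent with fully down (436,112), and the foot is lifted. The knob bar runs from about (370,343) to (393,405). I'll enlarge it for the angle.

Run:
```python
from h import *
w=np.load('pics/w3.npy')[205:275,205:285]
w=np.clip((w.astype(float)*2.0),0,255).astype(np.uint8)
cv2.imwrite('pics/k.png',cv2.resize(w[:,:,::-1],(640,560),interpolation=cv2.INTER_CUBIC))
```

```text
(no output)
```

View pics/k.png

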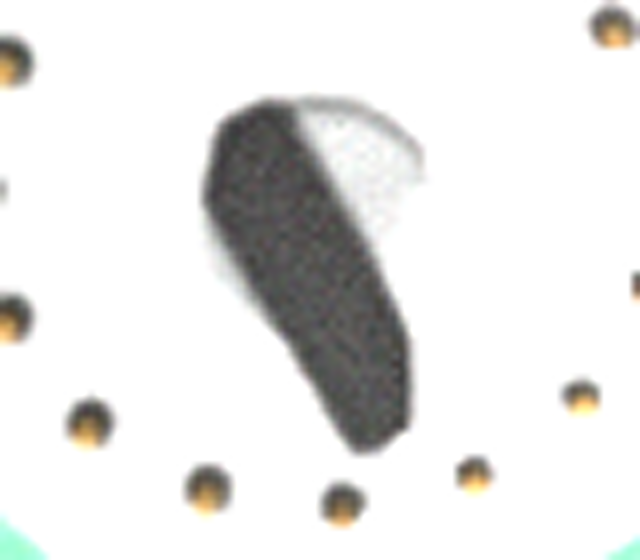

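Run:
```python
from h import *
c=cam('wrist'); s=manip.get_state(); m=rot(s['ee_rot']).as_matrix()
f=lambda u,v: at_z(c,205+(u+.5)/8-.5,205+(v+.5)/8-.5,.085)
a,b,d,e=f(205,195),f(357,452),f(409,425),f(254,168)
ctr=(a+b+d+e)/4; l=b-a; print(ctr,np.linalg.norm(l),np.linalg.norm(d-b),np.degrees(np.arctan2(l[1],l[0])))
print(s['position'],'y yaw',np.degrees(np.arctan2(m[1,1],m[0,1])),m.round(3)[:,2], s['qpos'][5])
for t in ([.591,-.0645,.14],): print(m.T@(np.array(t)-s['position']))
```

```text
[ 0.59318272 -0.05846152  0.085     ] 0.045811071654281624 0.008774227829296627 -65.46082771102975
[0.61064173 0.01334744 0.23704937] y yaw -2.8895117155666763 [-0.    -0.001 -1.   ] -0.040805498874452464
[-0.07864384 -0.01565819  0.09713172]
```

```bash
python3 -m handwheel '[{"translation":[-0.026,-0.005,0],"angular":[0,0,0],"hand":0},{"translation":[-0.026,-0.005,0],"angular":[0,0,0],"hand":0},{"translation":[-0.026,-0.005,0.02],"angular":[0,0,0],"hand":0},{"translation":[0,0,0.03],"angular":[0,0,-6.4],"hand":0},{"translation":[0,0,0.03],"angular":[0,0,-6.4],"hand":0},{"translation":[0,0,0],"angular":[0,0,-6.3],"hand":0},{"translation":[0,0,0],"angular":[0,0,-6.3],"hand":0},{"translation":[0,0,0],"angular":[0,0,0],"hand":0},{"translation":[0,0,0],"angular":[0,0,0],"hand":0},{"translation":[0,0,0],"angular":[0,0,0],"hand":0}]'
python3 - <<'E'
from h import *
s=manip.get_state(); m=rot(s['ee_rot']).as_matrix()
print(s['position'],'y yaw',np.degrees(np.arctan2(m[1,1],m[0,1])),s['qpos'][5],m.T@(np.array([.5915,-.064,.077])-s['position']))
c=cam('wrist');print(proj(c,[.5915,-.064,.085])*1.5625)
w=manip.get_image('wrist')
cv2.imwrite('pics/w4.png',cv2.resize(w[:,:,::-1],(800,600),interpolation=cv2.INTER_CUBIC))
E
```

```text
clock: 6.52
position: [0.5932, -0.0604, 0.1572]
ee_rot: [0.0, 0.554, 0.832, 0.0]
contact_force: [0.5, -0.2, -0.1]
width: 0.0856
gripper_force: 0.0
[ 0.59320754 -0.06041674  0.15721708] y yaw 22.649443051280024 -0.6137423735107451 [-0.00265136 -0.00299205  0.08021567]
[391.95403318 328.44863909]
```

View pics/w4.png

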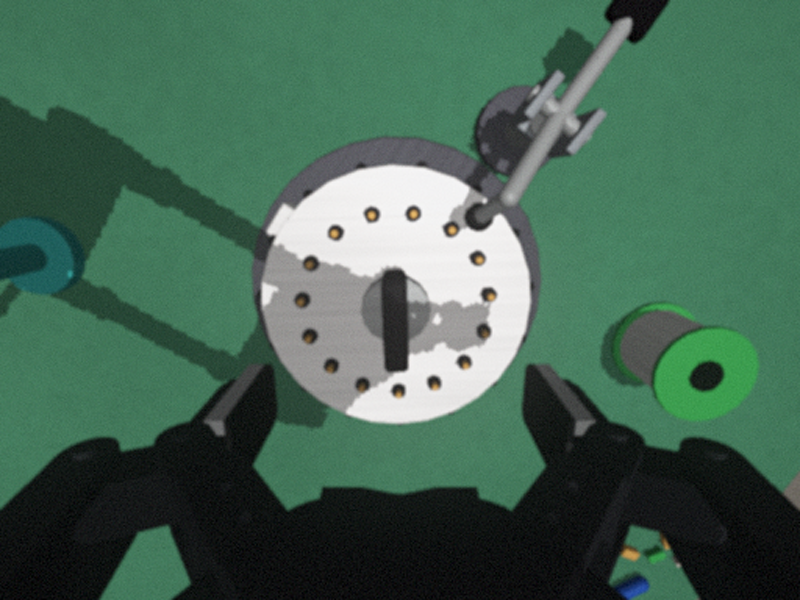

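The bar is upright in the picture (395,270)–(396,370), aligned within about 1° and midway between the fingers. I descend and grip.

```bash
python3 -m handwheel '[{"translation":[-0.001,-0.0015,0.02],"angular":[0,0,0],"hand":0},{"translation":[-0.001,0,0.025],"angular":[0,0,0],"hand":0},{"translation":[0,0,0.025],"angular":[0,0,0],"hand":0},{"translation":[0,0,0.010],"angular":[0,0,0],"hand":0},{"translation":[0,0,0],"angular":[0,0,0],"hand":0},{"translation":[0,0,0],"angular":[0,0,0],"hand":0},{"translation":[0,0,0],"angular":[0,0,0],"hand":0}]' 60
python3 -m handwheel '[{"translation":[0,0,0],"angular":[0,0,0],"hand":1},{"translation":[0,0,0],"angular":[0,0,0],"hand":1},{"translation":[0,0,0],"angular":[0,0,0],"hand":1},{"translation":[0,0,0],"angular":[0,0,0],"hand":1},{"translation":[0,0,0],"angular":[0,0,0],"hand":1},{"translation":[0,0,0],"angular":[0,0,0],"hand":1},{"translation":[0,0,0],"angular":[0,0,0],"hand":1},{"translation":[0,0,0],"angular":[0,0,0],"hand":1}]'
python3 -c "
from h import *
s=manip.get_state(); m=rot(s['ee_rot']).as_matrix();print('yaw',np.degrees(np.arctan2(m[1,1],m[0,1])),s['moment'])"
```

```text
clock: 7.15
position: [0.5934, -0.0636, 0.0787]
ee_rot: [0.001, 0.554, 0.833, 0.0]
contact_force: [0.0, -0.0, -0.4]
width: 0.0855
gripper_force: 0.0
clock: 7.82
position: [0.5922, -0.0635, 0.0776]
ee_rot: [0.0, 0.554, 0.833, -0.0]
contact_force: [-1.1, 0.6, 3.7]
width: 0.0119
gripper_force: 60.2
yaw 22.754546097982303 [-0.0140357   0.18678528  0.03003367]
```

```bash
python3 -m handwheel '[{"translation":[0,0,0],"angular":[0,0,3],"hand":1},{"translation":[0,0,0],"angular":[0,0,3],"hand":1},{"translation":[0,0,0],"angular":[0,0,3],"hand":1},{"translation":[0,0,0],"angular":[0,0,3],"hand":1},{"translation":[0,0,0],"angular":[0,0,3],"hand":1},{"translation":[0,0,0],"angular":[0,0,3],"hand":1},{"translation":[0,0,0],"angular":[0,0,3],"hand":1},{"translation":[0,0,0],"angular":[0,0,3],"hand":1},{"translation":[0,0,0],"angular":[0,0,0],"hand":1},{"translation":[0,0,0],"angular":[0,0,0],"hand":1}]'
python3 -c "
from h import *
s=manip.get_state(); m=rot(s['ee_rot']).as_matrix();print('yaw',np.degrees(np.arctan2(m[1,1],m[0,1])),s['moment'])"
```

```text
clock: 8.65
position: [0.5924, -0.0634, 0.0776]
ee_rot: [0.0, 0.714, 0.7, 0.0]
contact_force: [-1.5, 0.6, 4.4]
width: 0.012
gripper_force: 60.2
yaw -1.1776888395236098 [ 0.11300777  0.07406496 -0.03208118]
```

First click at 23.9°. The grip is steady, so on to the second and third.

```bash
python3 -m handwheel '[{"translation":[0,0,0],"angular":[0,0,3],"hand":1},{"translation":[0,0,0],"angular":[0,0,3],"hand":1},{"translation":[0,0,0],"angular":[0,0,3],"hand":1},{"translation":[0,0,0],"angular":[0,0,3],"hand":1},{"translation":[0,0,0],"angular":[0,0,3],"hand":1},{"translation":[0,0,0],"angular":[0,0,3],"hand":1},{"translation":[0,0,0],"angular":[0,0,3],"hand":1},{"translation":[0,0,0],"angular":[0,0,3],"hand":1},{"translation":[0,0,0],"angular":[0,0,0],"hand":1},{"translation":[0,0,0],"angular":[0,0,0],"hand":1}]'
python3 -m handwheel '[{"translation":[0,0,0],"angular":[0,0,3],"hand":1},{"translation":[0,0,0],"angular":[0,0,3],"hand":1},{"translation":[0,0,0],"angular":[0,0,3],"hand":1},{"translation":[0,0,0],"angular":[0,0,3],"hand":1},{"translation":[0,0,0],"angular":[0,0,3],"hand":1},{"translation":[0,0,0],"angular":[0,0,3],"hand":1},{"translation":[0,0,0],"angular":[0,0,3],"hand":1},{"translation":[0,0,0],"angular":[0,0,3],"hand":1},{"translation":[0,0,0],"angular":[0,0,0],"hand":1},{"translation":[0,0,0],"angular":[0,0,0],"hand":1}]'
python3 -m handwheel '[{"translation":[0,0,0],"angular":[0,0,0],"hand":1},{"translation":[0,0,0],"angular":[0,0,0],"hand":1},{"translation":[0,0,0],"angular":[0,0,0],"hand":1},{"translation":[0,0,0],"angular":[0,0,0],"hand":1},{"translation":[0,0,0],"angular":[0,0,0],"hand":1}]'
python3 - <<'E'
from h import *
s=manip.get_state(); m=rot(s['ee_rot']).as_matrix();print('yaw',np.degrees(np.arctan2(m[1,1],m[0,1])),s['moment'])
w=manip.get_image('wrist');t=manip.get_image('top')[140:220,195:302]
cv2.imwrite('pics/f.png',np.hstack([cv2.resize(x[:,:,::-1],(400,300),interpolation=cv2.INTER_CUBIC) for x in (w,t)]))
E
```

```text
clock: 9.48
position: [0.5926, -0.0635, 0.0776]
ee_rot: [0.0, 0.844, 0.536, 0.0]
contact_force: [-0.4, -0.4, 5.1]
width: 0.012
gripper_force: 60.3
clock: 10.32
position: [0.5928, -0.0636, 0.0776]
ee_rot: [0.0, 0.937, 0.349, 0.001]
contact_force: [-0.1, -0.1, 5.2]
width: 0.0118
gripper_force: 60.4
clock: 10.73
position: [0.5928, -0.0636, 0.0776]
ee_rot: [0.0, 0.937, 0.349, 0.001]
contact_force: [1.2, -0.3, 4.9]
width: 0.0117
gripper_force: 60.5
yaw -49.15144190960238 [ 0.01899933 -0.0639878   0.06879845]
```

View pics/f.png

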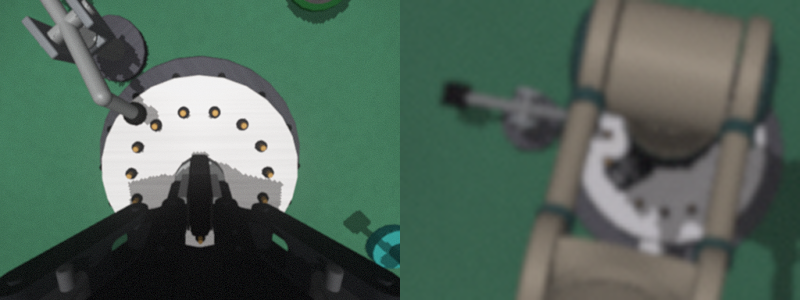

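The final view shows the bar between the fingers at (200,190), with the tool turned 71.9°, the third stop. The foot is still raised at (130,112) and the bystanders are untouched, so I hand in.

```bash
python3 -c "
from rig import manip
print(manip.sign_off())"
```

```text
the job is handed in; nothing more can be done
None
```

I pushed the lever fully down, then turned the plate clockwise about 72° to its third stop, and handed the job in at about 11 s with the knob still gripped at 60 N; the hand-in returned no verdict.

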